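# Dress the prize table in the billiard room

### The arm

A 6-joint arm with a two-finger parallel gripper is mounted at the origin on the work surface. World frame = base frame: x ahead of the robot, y to its left, z up, the work surface at z = 0. Lengths are in m, angles in degrees, forces in N, time in s.
With the tool pointing down it reaches from about 0.3 to 0.825 m from the base axis. Payload 5.4 kg.
Tool frame: the origin (TCP) lies midway between the tips of the shut fingers; the grasp point (between the pads) lies 19 mm behind it; z points along the fingers, y is the line along which they close (so a half turn about z gives the same grasp; the last joint's range is limited). The gripper opens to 92 mm and grips with 3 to 60 N. Pads are 20 mm wide; open, the fingers measure 128 mm over their backs; the gripper's body (75 mm by 189 mm) begins 69 mm behind the grasp point.
Start: joints at [53.68, 9.076, 91.501, -0, 79.423, -12.038], TCP at [0.236, 0.524, 0.215] pointing down, gripper open.
Joint ranges: [-166.64, 166.64], [-54.1, 131.32], [10.49, 154.53], [-73.88, 253.88], [9.74, 151.15], [-171.62, 171.62]. Speed limits (degrees/s): [147.25, 147.25, 180, 180, 180, 180].

### API

Orientations are given as [roll, pitch, yaw] about the fixed x, y, z axes, in that order (R = Rz(yaw) Ry(pitch) Rx(roll)).
In Python, from rig import bot gives the robot as it stands. The module is installed in compiled form; this text tells all that it offers.
- The arm moves only by the tool move_arm, never from a script. Its arguments are lists of equal length, an entry for each row: "translation": the shift along the tool's x, y, z in m, a list of three; "twist": the turn, a rotation vector about the tool's x, y, z in degrees, a list of three; "jaw": the finger opening in m, from 0 to 0.0919. In form: {"translation": [[x, y, z], ...], "twist": [[wx, wy, wz], ...], "jaw": [jaw, ...]}. A call has 1 to 12 rows; each row is the pose to reach, as a shift and turn from the pose commanded when the call began, along the tool's axes at that moment; what a row does not reach only later rows make up. A row lasts 1/10 s, in which the tool goes at most 50 mm and 8.59 degrees, less where a joint would pass 70% of its speed; a pose out of reach is approached as far as the arm can. A call with a gripper value outside its range is refused whole. The fingers move at their own pace and stop on an object; "grip_force" is the grip in N (left out, the last holds). Time passes only in rows, so rows that repeat a pose let the fingers close. It gives the time, the measured TCP pose, the force, the opening and the grip force at its end, in the units of the state.
- bot.sense(): the state, without advancing time (a new reading comes with each control period).
- bot.get_image(name): name is "scene" or "top" or "wrist"; returns a dict with "image" (480x640x3 uint8, red, green, blue), "K" (3x3 intrinsics, pixels), "dist_coeffs" ([k1, k2, p1, p2, k3] as OpenCV has them; the pictures are not rectified), "rvec" (rotation vector, rad) and "tvec" (3), from world to camera coordinates, as OpenCV has them. Camera axes: x right, y down, z forward; pixel columns grow to the right and rows downward; lengths in m; the calibration is good to about 2 mm. A picture is of the moment at which its call begins. There is no depth.
- bot.job_done(): hands the job in; it is judged then, once.
Trained networks look in the newest picture that a camera, given by its name, has taken for a name from the list of things; names that differ only in an ending like _2 or _b are one class to them, and where a whole thing is asked for, a point or a joint stands for the part that bears it (a point fixed in the world has none). Each returns a list of dicts, best first, with "p" (0 to 1); they miss things now and then, are a little off and sometimes report something else, mostly with a low value. They report only what shows in the picture. A call takes as long as a camera call. They do not tell look-alikes from the thing itself.
- bot.outline_of(camera, name): "pixels" (480x640 bool, what is visible of it).
- bot.pinpoint(camera, name): "point" ([x, y, z] in m, in world coordinates, good to about 4 mm: a listed point, or the origin of a listed thing).
The state is a dict: "clock": time; "qpos": joint angles; "dq": joint speeds; "effort": joint torques, N m; "position": TCP position; "tcp_rot": TCP orientation; "wrist_force": force on the tool from outside, world axes, zero at the start; "wrist_torque": the same for the moment, N m; "gripper_width": finger opening in m; "gripper_force": force on a finger pad.
Only numpy, scipy, OpenCV 4.12 (cv2) and the standard library are available. Lean on these libraries where they do the work, as an engineer would, in place of code of your own. Each camera call takes 0.05 s, during which the arm holds its last target. There are 200 camera calls.

### The job

Lay out the prize table for the club final, left and right being as seen from the robot: take the black-framed picture out of its crate and lean it back against the white backboard, picture towards the robot, squarely behind the middle of the dark plinth; stand the gold cup in the middle of the plinth, and the silver cup on the table close beside the plinth on its left and level with it, both with their handles pointing left and right. Set the wooden ball stand on the table close beside the plinth on its right and level with it, and put the black ball on it. Leave the red and yellow balls in their tray, and do not knock a cup over.

Things in the scene. Friction and masses are not known exactly. Their poses are not given: they have to be found in the camera images.
- backboard: Fixed low white panelled board with an oak cap, standing across the table beyond the plinth: 470 wide (its y), 140 high, 20 thick at the cap and at the skirting. Origin: centre of the underside; its front face (10 mm from the origin) looks along its -x, towards the robot; +y is left.
- plinth: Fixed dark wooden block, 110 x 110, 50 high, standing parallel to the backboard and in front of it (75 mm free between its rear face and the backboard's front face, give or take 5). Origin: centre of the underside; +x to the backboard, +y left, z up.
- tray: Fixed dark wooden ball tray, 220 (x) x 82 (y), 24 high, three square-cut seats of 36 mm in a row along its x, 70 apart. A ball in a seat has its centre about 22 mm above the tray's top. Origin: centre of the underside.
- frame: Loose picture in a black frame, 150 wide (y), 200 tall (z), 16 thick (x), 0.3 kg. Origin: middle of the bottom; z runs up it, the picture (coloured balls on teal) looks along -x. At the start it stands on edge, picture roughly to the robot, in a slot of a fixed plywood crate (78 x 176, 80 high, floor 8 thick, slot 20 wide); pinch its top edge across the thickness.
- gold_cup: Loose gold cup on a dark round wooden base 64 in diameter, 135 tall, about 0.4 kg. Its bowl is a plain cylinder 58 in diameter from 85 above the table to the rim at 135; two ear handles stand out along +y and -y (90 over both). Take it by the bowl, closing along its x. Origin: centre of the underside, z up.
- silver_cup: Loose silver cup on a dark round wooden base 56 in diameter, 115 tall, about 0.3 kg. Bowl cylinder 50 in diameter from 70 above the table to the rim at 115; ear handles along +y and -y (82 over both). Origin: centre of the underside, z up.
- ball_stand: Loose pale round wooden stand, 60 in diameter, 30 high, with a dish 38 wide and 11 deep in its top, 70 g. Origin: centre of the underside, z up. A ball on it has its centre about 51 above the stand's underside.
- black_ball: Loose black pool ball with white spots, 57 in diameter, 0.17 kg; in one of the tray's seats at the start. Origin: its centre; its axes turn as it rolls. Close the fingers across the tray's row (along the tray's y).
- red_ball: Red pool ball, 57 in diameter, in one of the tray's seats; stays there. Origin: its centre.
- yellow_ball: Yellow pool ball, 57 in diameter, in one of the tray's seats; stays there. Origin: its centre.
There are look-alikes about, which are no part of the job. Of the things that look like the gold_cup, take the one that is farthest to the robot's left at the start. Leave any blue look-alike of the silver_cup alone.

How it is judged:
By the outcome, as a careful person would: the job done as asked, in the order asked, and still so for the second after the job is handed in, with the robot touching nothing.
It also fails if it takes over 144 s, if anything falls off the work surface, if the arm or the gripper's body presses on something with over 40 N, if the wrist force passes 120 N, or if a joint passes its speed limit or range.

## Working session

There is one attempt and no reset: what is moved stays moved. The work goes in short steps, Python scripts to look and compute and a tool call to move; the robot and the scene stay as the last step left them, time stands still between calls to the robot, and variables do not carry over. Pictures are saved under pics/ and viewed, at most 14 in all, crops included, and the job is handed in when it is done.

Besides the shell and the picture viewer there is one more tool, called after "Emit:" as a command line: name --argument value ..., lists and objects as JSON in quotes. move_arm: Moves the arm, as the interface text tells. Its arguments: {"type":"object","properties":{"translation":{"type":"array","items":{"type":"array","items":{"type":"number"}}},"twist":{"type":"array","items":{"type":"array","items":{"type":"number"}}},"jaw":{"type":"array","items":{"type":"number"}},"grip_force":{"type":"number"}},"required":["translation","twist","jaw"]}

```bash
mkdir -p pics
python3 - <<'E'
from rig import bot
import cv2
for c in ["scene","top"]:
    d=bot.get_image(c); cv2.imwrite(f"pics/{c}0.png",d["image"][:,:,::-1])
    print(c,d["K"],d["rvec"],d["tvec"],d["dist_coeffs"])
    for n in ["backboard","plinth","tray","frame","gold_cup","silver_cup","ball_stand","black_ball","red_ball","yellow_ball"]:
        print(n,[(round(r["p"],2),[round(float(v),3) for v in r["point"]]) for r in bot.pinpoint(c,n)])
print(bot.sense())
E
```

```text
scene [[608.5872628    0.         316.32156622]
 [  0.         608.5872628  233.62930313]
 [  0.           0.           1.        ]] [ 2.15996611  0.52663433 -0.2414856 ] [-0.45570171 -0.09228369  1.35856023] [-0.1976204  0.         0.         0.         0.       ]
backboard [(0.64, [0.699, -0.02, -0.0])]
plinth [(0.66, [0.558, -0.035, 0.0])]
tray [(0.84, [0.524, 0.369, 0.002])]
frame [(0.97, [0.512, -0.345, 0.007])]
gold_cup [(0.64, [0.432, -0.01, -0.004]), (0.63, [0.308, -0.201, 0.001])]
silver_cup [(0.87, [0.438, 0.154, 0.001]), (0.8, [0.498, 0.252, -0.001])]
ball_stand [(0.85, [0.44, -0.158, 0.002])]
black_ball [(0.67, [0.455, 0.376, 0.044])]
red_ball [(0.83, [0.525, 0.375, 0.049])]
yellow_ball [(0.82, [0.596, 0.374, 0.047])]
top [[548.07152161   0.         323.36327419]
 [  0.         548.07152161 231.74417739]
 [  0.           0.           1.        ]] [ 2.13015877 -2.17773108  0.0715402 ] [0.03667116 0.4941888  1.04831449] [-0.03080527  0.          0.          0.          0.        ]
backboard [(0.93, [0.702, -0.015, 0.0])]
plinth [(0.93, [0.554, -0.037, 0.001])]
tray [(0.98, 
[... 426 characters left out ...]
22, 0.374, 0.045])]
{'clock': 1.1, 'qpos': array([ 5.36813148e+01,  9.07544477e+00,  9.15011841e+01, -2.31787576e-03,
        7.94221433e+01, -1.20376650e+01]), 'dq': array([ 0.03398688, -0.09254703, -0.00214446, -0.07570624,  0.04277158,
       -0.04109334]), 'effort': array([-1.63362627e-03, -3.85592258e+01, -3.22364259e+01,  7.00779562e-02,
        3.10890866e-02, -9.24659560e-06]), 'position': array([0.23647036, 0.52411324, 0.21460471]), 'tcp_rot': array([1.79999274e+02, 2.48446986e-03, 1.55719405e+02]), 'wrist_force': array([ 0.36463855,  0.13607637, -0.19467878]), 'wrist_torque': array([ 0.01661362, -0.00372009, -0.00115634]), 'gripper_force': 0.0, 'gripper_width': 0.09230284296344964}
```

View pics/scene0.png

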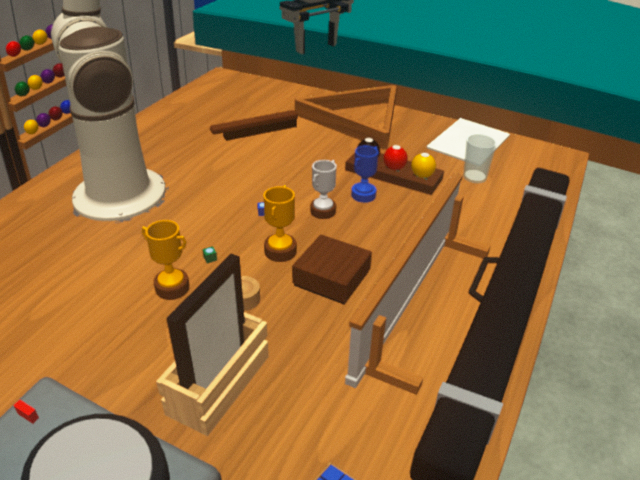

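View pics/top0.png

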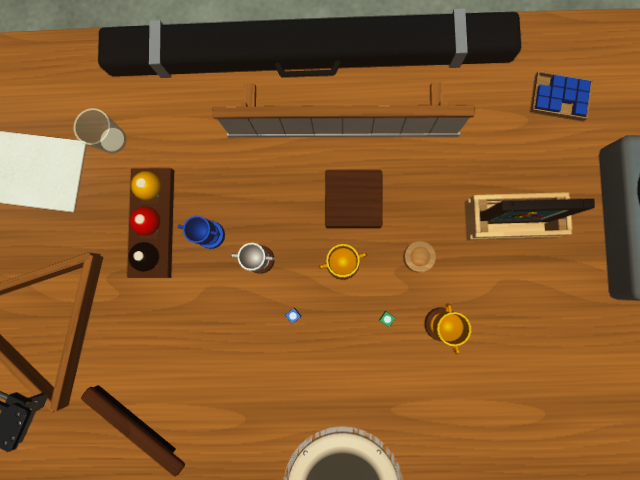

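The scene view shows the robot at the upper left, two gold cups at about (280,215) and (165,250), the silver cup at (323,185) and the blue one at (366,170). The framed picture stands in its crate at (215,320). In the top view, up is +x: plinth at (353,198), target gold cup at (343,261), silver cup at (253,258), stand at (420,256), black ball at (144,256) and frame at (530,212).

```bash
cat > h.py <<'E'
from rig import bot
import numpy as np, cv2
from scipy.spatial.transform import Rotation as R
from scipy.optimize import minimize
def onplane(d,px,z):
    u=cv2.undistortPoints(np.array(px,float).reshape(-1,1,2),d["K"],d["dist_coeffs"]).reshape(-1,2)
    Rm=cv2.Rodrigues(np.array(d["rvec"],float))[0]; t=np.array(d["tvec"]).ravel()
    c=-Rm.T@t; r=np.c_[u,np.ones(len(u))]@Rm
    return c+r*((z-c[2])/r[:,2])[:,None]
def mask(d,polys):  # union of convex hulls of world points
    m=np.zeros((480,640),np.uint8)
    for P in polys:
        q=cv2.projectPoints(np.array(P,float),np.array(d["rvec"],float),np.array(d["tvec"],float),d["K"],np.array(d["dist_coeffs"],float))[0]
        cv2.fillConvexPoly(m,cv2.convexHull((q*16).astype(np.int32)),1,shift=4)
    return m>0
def box(x,y,yaw,sx,sy,z0,z1):
    a=np.radians(yaw); c,s=np.cos(a),np.sin(a)
    return [[x+c*u-s*v,y+s*u+c*v,z] for u in(-sx/2,sx/2) for v in(-sy/2,sy/2) for z in(z0,z1)]
def fit(model,obs,p0,step):
    f=lambda p:sum(1-(mask(d,model(p))&o).sum()/(mask(d,model(p))|o).sum() for d,o in obs)
    n=len(p0); sim=np.array([p0]+[np.array(p0)+np.eye(n)[i]*step[i] for i in range(n)])
    r=minimize(f,p0,method="Nelder-Mead",options=dict(initial_simplex=sim,xatol=1e-4,fatol=1e-5,maxiter=300))
    return r.x,r.fun/len(obs)
def cup(H,rb,rbowl,zb,over):
    th=np.linspace(0,2*np.pi,24)[:-1]
    def m(p):
        x,y,yaw=p[:3]; z0=p[3] if len(p)>3 else 0
        cyl=lambda r,a,b:[[x+r*np.cos(t),y+r*np.sin(t),z0+z] for t in th for z in(a,b)]
        a=np.radians(yaw); ax=np.array([-np.sin(a),np.cos(a)])
        h=[[x+s*ax[0],y+s*ax[1],z0+z] for s in(-over/2,over/2) for z in(H-.018,H-.008)]
        return [cyl(rbowl,zb,H),cyl(rb,0,.022),cyl(.008,0,zb),h]
    return m
gold=cup(.135,.032,.029,.085,.09); silver=cup(.115,.028,.025,.07,.082)
def outl(c,n,near=None,z=0):
    d=bot.get_image(c); L=bot.outline_of(c,n)
    if near is None: return d,L[0]["pixels"]
    def dist(o):
        ys,xs=np.nonzero(o["pixels"]); return np.linalg.norm(onplane(d,[[xs.mean(),ys.mean()]],z)[0][:2]-near)
    return d,min(L,key=dist)["pixels"]
def go(*wps):
    """wps: (pos, rpy); prints tool-frame shift/twist from the measured pose"""
    s=bot.sense(); R0=R.from_euler("xyz",s["tcp_rot"],degrees=True); p0=np.array(s["position"])
    for p,e in wps:
        dr=(R0.inv()*R.from_euler("xyz",e,degrees=True)).as_rotvec(degrees=True)
        t=R0.inv().apply(np.array(p)-p0)
        print("T",t.round(4).tolist(),"W",dr.round(2).tolist(),"rows",round(max(np.linalg.norm(t)/.05,np.linalg.norm(dr)/8.59),1))
E
python3 - <<'E'
from h import *
C=["top","scene"]
print("plinth",fit(lambda p:[box(*p,.11,.11,0,.05)],[outl("top","plinth")],[.555,-.036,0],[.005,.005,3]))
o=[outl(c,"frame") for c in C]
print("frame",[fit(lambda p:[box(*p,.016,.15,.008,.208)],[x],[.51,-.344,0],[.005,.005,4]) for x in o[1:]])
# cap corners from the top view
d,m=outl("top","backboard"); ys,xs=np.nonzero(m); r=[]
for c in range(xs.min()+15,xs.max()-15,5): r.append([c,ys[xs==c].min()])
P=onplane(d,r,.14); k=np.polyfit(P[:,1],P[:,0],1); print("cap rear edge x at y0, slope deg",k[1],np.degrees(np.arctan(k[0])),P[:,1].min(),P[:,1].max(), onplane(d,[[xs.min(),0],[xs.max(),0]],.14)[:,1])
for n,mod,near,p in[("gold_cup",gold,[.435,-.01],[.435,-.01,5]),("silver_cup",silver,[.44,.154],[.44,.154,0])]:
    for c in C:
        for y0 in(-15,15): print(n,c,fit(mod,[outl(c,n,near,.07)],[p[0],p[1],y0],[.005,.005,10]))
for c in C: print("stand",fit(lambda p:[[[p[0]+.03*np.cos(t),p[1]+.03*np.sin(t),z] for t in np.linspace(0,6.3,30) for z in(0,.03)]],[outl(c,"ball_stand")],[.44,-.16],[.005,.005]))
go(([.51,-.344,.33],[180,0,90]))
E
```

```text
plinth (array([ 0.55850173, -0.03436698, -1.54916838]), np.float64(0.04152445961319684))
frame [(array([ 0.51123266, -0.3403795 ,  2.13895679]), np.float64(0.16807857581338248))]
cap rear edge x at y0, slope deg 0.7137780997244046 1.599426942572343 -0.22055153611414938 0.19139826898022985 [ 0.21958635 -0.25942894]
gold_cup top (array([ 0.43405881, -0.01092478, -0.74405714]), np.float64(0.09649952696310315))
gold_cup top (array([ 4.35e-01, -1.00e-02,  1.50e+01]), np.float64(1.0))
gold_cup scene (array([ 0.43477058, -0.00741335, -0.61143476]), np.float64(0.04804947668886772))
gold_cup scene (array([ 4.35303331e-01, -8.07804482e-03,  1.80707813e+01]), np.float64(0.04070042593469003))
silver_cup top (array([  0.44457597,   0.15408399, -16.11265404]), np.float64(0.12339055793991416))
silver_cup top (array([ 0.44466912,  0.15406649, 15.86773213]), np.float64(0.11647429171038826))
silver_cup scene (array([ 0.44790144,  0.15373087, -7.3742664 ]), np.float64(0.06420664206642068))
silver_cup scene (array([0.44760722, 0.15569735, 5.40445257]), np.float64(0.07794117647058818))
stand (array([ 0.44372355, -0.1600935 ]), np.float64(0.05896226415094341))
stand (array([ 0.44819824, -0.15588135]), np.float64(0.5257731958762887))
T [-0.6063, -0.6788, -0.1154] W [0.0, -0.0, 65.72] rows 18.3
```

Emit:
move_arm --translation '[[-0.606,-0.679,-0.115],[-0.606,-0.679,-0.115],[-0.606,-0.679,-0.115],[-0.606,-0.679,-0.115],[-0.606,-0.679,-0.115],[-0.606,-0.679,-0.115],[-0.606,-0.679,-0.115],[-0.606,-0.679,-0.115],[-0.606,-0.679,-0.115],[-0.606,-0.679,-0.115],[-0.606,-0.679,-0.115],[-0.606,-0.679,-0.115]]' --twist '[[0,0,65.7],[0,0,65.7],[0,0,65.7],[0,0,65.7],[0,0,65.7],[0,0,65.7],[0,0,65.7],[0,0,65.7],[0,0,65.7],[0,0,65.7],[0,0,65.7],[0,0,65.7]]' --jaw '[0.0919,0.0919,0.0919,0.0919,0.0919,0.0919,0.0919,0.0919,0.0919,0.0919,0.0919,0.0919]'

```text
clock: 3.7
position: [0.4153, -0.0459, 0.2904]
tcp_rot: [179.9, 0.0, 90.0]
wrist_force: [0.9, -0.1, -0.4]
gripper_width: 0.0918
gripper_force: 0.0
```

Run:
```python
from h import *
d=bot.get_image("wrist"); cv2.imwrite("pics/w1.png",d["image"][:,:,::-1])
go(([.51,-.344,.33],[180,0,90]))
s=bot.sense(); print(s["position"],s["tcp_rot"],s["clock"])
```

```text
T [-0.2912, 0.0949, -0.0369] W [0.15, 0.33, -0.36] rows 6.2
[ 0.41707454 -0.05246766  0.29114908] [179.84877204   0.32650684  89.63866751] 3.75
```

View pics/w1.png

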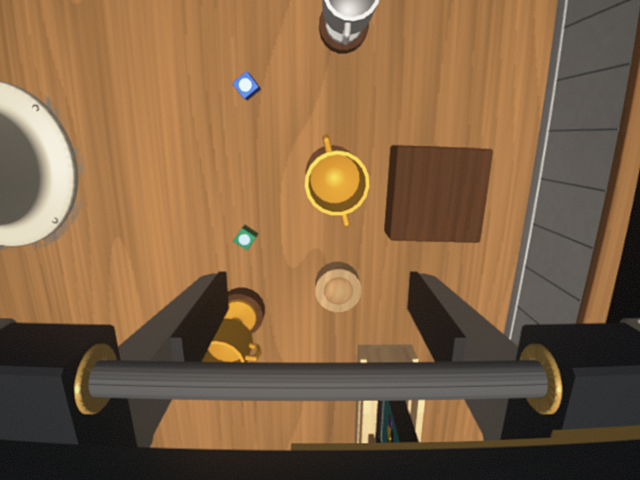

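Emit:
move_arm --translation '[[-0.298,0.095,-0.039],[-0.298,0.095,-0.039],[-0.298,0.095,-0.039],[-0.298,0.095,-0.039],[-0.298,0.095,-0.039],[-0.298,0.095,-0.039],[-0.298,0.095,-0.039],[-0.298,0.095,-0.039],[-0.298,0.095,-0.039],[-0.298,0.095,-0.039]]' --twist '[[0,0,0],[0,0,0],[0,0,0],[0,0,0],[0,0,0],[0,0,0],[0,0,0],[0,0,0],[0,0,0],[0,0,0]]' --jaw '[0.06,0.06,0.06,0.06,0.06,0.06,0.06,0.06,0.06,0.06]'

```text
clock: 4.75
position: [0.5102, -0.3402, 0.329]
tcp_rot: [180.0, -0.0, 90.1]
wrist_force: [0.4, -1.0, -0.1]
gripper_width: 0.0603
gripper_force: 0.0
```

Run:
```python
from h import *
d=bot.get_image("wrist"); cv2.imwrite("pics/w2.png",d["image"][:,:,::-1])
s=bot.sense(); print(s["position"],s["tcp_rot"],s["clock"])
L=bot.outline_of("wrist","frame"); print([(r["p"],r["pixels"].sum()) for r in L])
print([r["point"] for r in bot.pinpoint("wrist","frame")])
```

```text
[ 0.51026897 -0.34019733  0.32917502] [1.79986671e+02 1.89643694e-03 9.00983666e+01] 4.8
[(0.7, np.int64(3290))]
[]
```

View pics/w2.png

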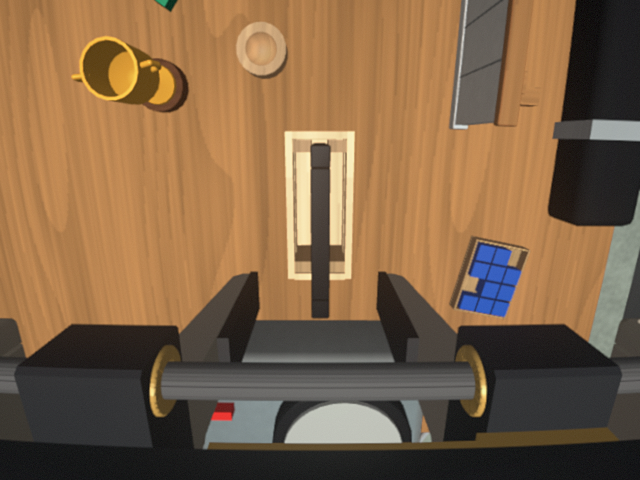

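The first wrist view shows the gold cup's handles at (327,143) and (346,220), so its yaw is about +14°. The second shows the frame's top edge as the black bar from (320,168) to (320,317).

Run:
```python
from h import *
d=bot.get_image("wrist")
P=onplane(d,[[311,168],[330,168],[311,317],[329,317]],.208); print(P.round(4))
g=d["image"].mean(2)
for r in range(170,316,20): 
    row=g[r,295:345]; x=np.nonzero(row<60)[0]+295; print(r,x.min(),x.max(), onplane(d,[[x.min()-.5,r],[x.max()+.5,r]],.208)[:,0].round(4))
```

```text
[[ 0.5053 -0.2883  0.208 ]
 [ 0.5204 -0.2883  0.208 ]
 [ 0.5048 -0.4192  0.208 ]
 [ 0.5209 -0.4192  0.208 ]]Traceback (most recent call last):
  File "<stdin>", line 6, in <module>
    return umr_minimum(a, axis, None, out, keepdims, initial, where)
ValueError: zero-size array to reduction operation minimum which has no identity
```

Emit:
move_arm --translation '[[-0.003,0.003,0.05],[-0.003,0.003,0.1],[-0.003,0.003,0.14],[-0.003,0.003,0.154],[-0.003,0.003,0.154],[-0.003,0.003,0.154],[-0.003,0.003,0.154],[-0.003,0.003,0.154],[-0.003,0.003,0.154],[-0.003,0.003,0.154]]' --twist '[[0,0,0],[0,0,0],[0,0,0],[0,0,0],[0,0,0],[0,0,0],[0,0,0],[0,0,0],[0,0,0],[0,0,0]]' --jaw '[0.06,0.06,0.06,0.06,0.01,0.01,0.01,0.01,0.01,0.01]' --grip_force 40

```text
clock: 5.95
position: [0.5135, -0.345, 0.1757]
tcp_rot: [180.0, 0.1, 90.0]
wrist_force: [-1.0, -0.1, 1.9]
gripper_width: 0.0157
gripper_force: 40.0
```

Emit:
move_arm --translation '[[0,0,-0.02],[0,0,-0.055],[0,0,-0.09],[0,0,-0.11],[0.03,0.014,-0.11],[0.075,0.035,-0.11],[0.12,0.056,-0.11],[0.165,0.077,-0.11],[0.21,0.098,-0.11],[0.255,0.119,-0.11],[0.29,0.135,-0.11],[0.304,0.142,-0.11]]' --twist '[[0,0,0],[0,0,0],[0,0,0],[0,0,0],[0,0,0],[0,0,0.3],[0,0,0.6],[0,0,0.9],[0,0,1.2],[0,0,1.6],[0,0,1.6],[0,0,1.6]]' --jaw '[0.01,0.01,0.01,0.01,0.01,0.01,0.01,0.01,0.01,0.01,0.01,0.01]'

```text
clock: 7.15
position: [0.6556, -0.0367, 0.2837]
tcp_rot: [-179.9, -0.1, 88.6]
wrist_force: [-0.3, 0.0, -3.2]
gripper_width: 0.0159
gripper_force: 40.0
```

```bash
cat >> h.py <<'E'
def goR(*wps):
    s=bot.sense(); R0=R.from_euler("xyz",s["tcp_rot"],degrees=True); p0=np.array(s["position"])
    print(p0.round(4),s["tcp_rot"].round(2),s["wrist_force"].round(1),s["gripper_width"])
    for p,Rt in wps:
        print("T",R0.inv().apply(np.array(p)-p0).round(4).tolist(),"W",(R0.inv()*Rt).as_rotvec(degrees=True).round(2).tolist())
def E(r,p,y): return R.from_euler("xyz",[r,p,y],degrees=True)
E
python3 - <<'E'
from h import *
d=bot.get_image("scene"); cv2.imwrite("pics/s2.png",d["image"][:,:,::-1])
d=bot.get_image("top"); cv2.imwrite("pics/t2.png",d["image"][:,:,::-1])
Rt=E(0,0,-1.6)*E(0,11,0)*E(180,0,90)
xb=.655
goR(([xb+.024,-.0405,.19],Rt),([xb+.024,-.0405,.170],Rt))
for c in("scene","wrist"): print([(r["p"],r["point"]) for r in bot.pinpoint(c,"frame")])
E
```

```text
[ 0.6552 -0.0387  0.2838] [-1.7991e+02 -2.0000e-02  8.8600e+01] [-0.3 -0.5 -1.9] 0.015592944505973453
T [-0.0013, 0.0239, 0.0938] W [10.91, -0.01, 0.2]
T [-0.0013, 0.024, 0.1138] W [10.91, -0.01, 0.2]
[(0.91, [0.6531, -0.0371, 0.1133])]
[]
```

View pics/s2.png

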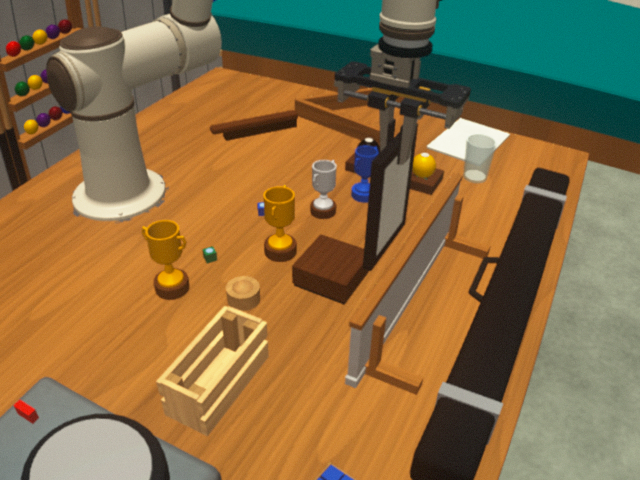

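Emit:
move_arm --translation '[[-0.001,0.006,0],[-0.001,0.012,0.01],[-0.001,0.018,0.025],[-0.001,0.024,0.045],[-0.001,0.024,0.07],[-0.001,0.024,0.09],[-0.001,0.024,0.105],[-0.001,0.024,0.112],[-0.001,0.024,0.114],[-0.001,0.024,0.114]]' --twist '[[3,0,0.1],[6,0,0.2],[9,0,0.2],[10.9,0,0.2],[10.9,0,0.2],[10.9,0,0.2],[10.9,0,0.2],[10.9,0,0.2],[10.9,0,0.2],[10.9,0,0.2]]' --jaw '[0.01,0.01,0.01,0.01,0.01,0.01,0.01,0.01,0.01,0.01]'

```text
clock: 8.35
position: [0.6794, -0.0428, 0.1717]
tcp_rot: [-169.2, 0.0, 88.2]
wrist_force: [0.0, 0.1, -2.9]
gripper_width: 0.0158
gripper_force: 40.0
```

Run:
```python
from h import *
Rt=E(0,0,-1.6)*E(0,11,0)*E(180,0,90)
p=bot.sense()["position"]
goR((p-[0,0,.0035],Rt),(p+[0.005,0,-.0035],Rt),(p+[0.01,0,-.0035],Rt),(p+[.014,0,-.0035],Rt))
for c in("scene","top"): print([(r["p"],r["point"]) for r in bot.pinpoint(c,"frame")])
```

```text
[ 0.6794 -0.0428  0.1717] [-1.6917e+02  4.0000e-02  8.8190e+01] [ 0.   0.1 -2.9] 0.01584182408060657
T [0.0, 0.0007, 0.0034] W [0.17, -0.0, -0.21]
T [0.0002, 0.0056, 0.0025] W [0.17, -0.0, -0.21]
T [0.0003, 0.0105, 0.0016] W [0.17, -0.0, -0.21]
T [0.0004, 0.0144, 0.0008] W [0.17, -0.0, -0.21]
[(0.91, [0.6531, -0.0371, 0.1133])]
[]
```

Emit:
move_arm --translation '[[0.002,0.002,0.003],[0.002,0.004,0.004],[0.002,0.006,0.004],[0.002,0.006,0.004]]' --twist '[[0,0,0],[0,0,0],[0,0,0],[0,0,0]]' --jaw '[0.01,0.01,0.01,0.01]'

```text
clock: 8.85
position: [0.6843, -0.0403, 0.1659]
tcp_rot: [-169.1, 0.0, 88.2]
wrist_force: [-0.8, 0.5, -0.7]
gripper_width: 0.0158
gripper_force: 40.0
```

Run:
```python
from h import *
goR()
for c in("scene","top"):
    d=bot.get_image(c); cv2.imwrite(f"pics/{c}3.png",cv2.resize(d["image"][60:300,250:570] if c=="scene" else d["image"][60:260,240:480],None,fx=2.4,fy=2.4)[:,:,::-1]); print([(r["p"],r["point"]) for r in bot.pinpoint(c,"frame")])
```

```text
[ 0.6843 -0.0403  0.1659] [-1.6906e+02  2.0000e-02  8.8230e+01] [-0.8  0.5 -0.7] 0.015773431386459234
[(0.76, [0.6507, -0.0414, 0.0012])]
[(0.26, [0.5924, 0.3722, 0.0438])]
```

View pics/scene3.png

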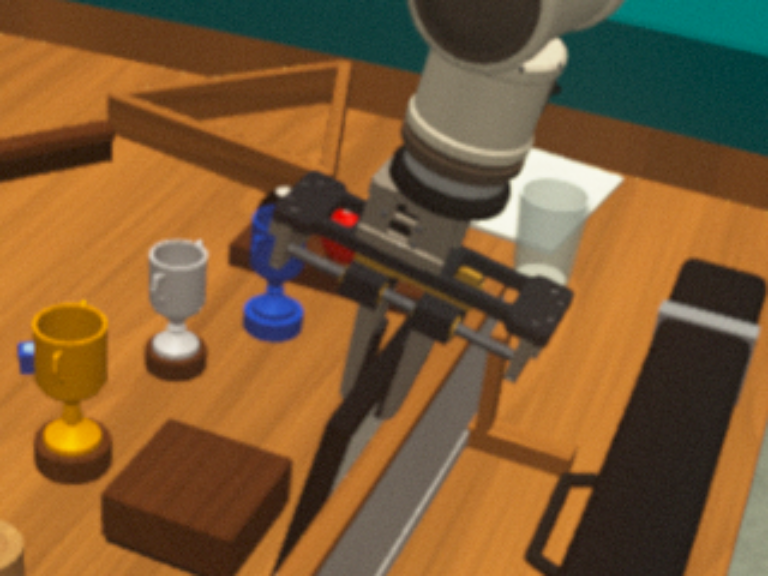

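The frame is tilted back over the board, with its lower front near (290,540) in the crop. It is touching the table and not yet the cap, so I push it forward gently.

Emit:
move_arm --translation '[[0,0.0015,-0.0003],[0,0.003,-0.0005],[0,0.0045,-0.0008],[0,0.006,-0.001],[0,0.006,-0.001]]' --twist '[[0,0,0],[0,0,0],[0,0,0],[0,0,0],[0,0,0]]' --jaw '[0.01,0.01,0.01,0.01,0.01]'

```text
clock: 9.55
position: [0.6877, -0.0406, 0.1657]
tcp_rot: [-168.6, 0.0, 88.2]
wrist_force: [-11.3, 0.0, 3.3]
gripper_width: 0.0159
gripper_force: 40.0
```

Emit:
move_arm --translation '[[0,-0.0015,0],[0,-0.0015,0],[0,-0.0015,0],[0,-0.0015,0],[0,-0.0015,-0.02],[0,-0.0015,-0.05],[0,-0.0015,-0.09],[0,-0.0015,-0.13]]' --twist '[[0,0,0],[0,0,0],[0,0,0],[0,0,0],[0,0,0],[0,0,0],[0,0,0],[0,0,0]]' --jaw '[0.012,0.03,0.045,0.05,0.05,0.05,0.05,0.05]'

```text
clock: 10.35
position: [0.7137, -0.0413, 0.295]
tcp_rot: [-169.1, 0.0, 88.2]
wrist_force: [0.3, 0.4, -0.5]
gripper_width: 0.0497
gripper_force: 0.0
```

Run:
```python
from h import *
for c in("scene","top"):
    d=bot.get_image(c)
    if c=="scene": cv2.imwrite("pics/s4.png",cv2.resize(d["image"][120:340,250:500],None,fx=2.4,fy=2.4)[:,:,::-1])
    for n in("frame","plinth"): print(c,n,[(r["p"],r["point"]) for r in bot.pinpoint(c,n)])
# gold cup pose approach: over the cup, closing along its x (yaw 14)
goR(([.55,-.02,.33],E(180,0,104)),([.434,-.009,.30],E(180,0,104)))
```

```text
scene frame [(0.61, [0.6519, -0.0427, 0.0023])]
scene plinth [(0.97, [0.5543, -0.0316, 0.0019]), (0.69, [0.6546, -0.0421, 0.0045])]
top frame []
top plinth [(0.8, [0.5581, -0.033, 0.0006]), (0.36, [0.4348, -0.006, -0.0007])]
[ 0.7129 -0.0412  0.2916] [-1.6894e+02 -1.0000e-02  8.8220e+01] [0.1 0.6 0. ] 0.050128285532528474
T [0.0161, -0.1679, -0.0063] W [-10.98, -1.53, -15.73]
T [0.0235, -0.2762, 0.0454] W [-10.98, -1.53, -15.73]
```

View pics/s4.png

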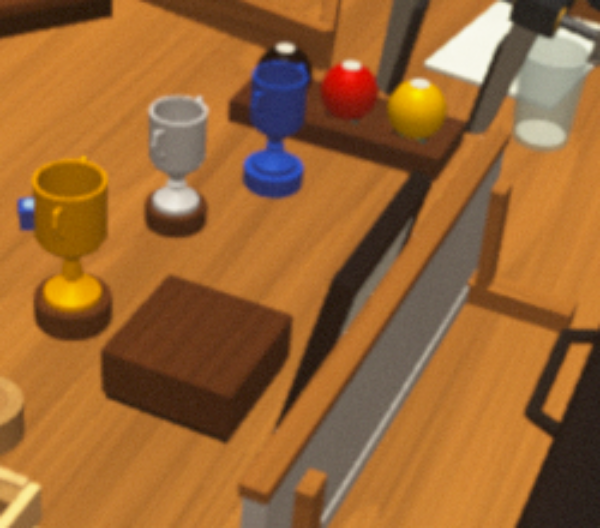

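The frame leans against the board cap and the gripper is clear of it. Next is the gold cup.

Emit:
move_arm --translation '[[0.008,-0.045,-0.01],[0.012,-0.09,-0.01],[0.016,-0.135,-0.007],[0.018,-0.18,0.01],[0.02,-0.225,0.03],[0.0235,-0.276,0.045],[0.0235,-0.276,0.045],[0.0235,-0.276,0.045]]' --twist '[[-2,0,-4],[-5,-1,-8],[-8,-1,-12],[-11,-1.5,-15.7],[-11,-1.5,-15.7],[-11,-1.5,-15.7],[-11,-1.5,-15.7],[-11,-1.5,-15.7]]' --jaw '[0.0919,0.0919,0.0919,0.0919,0.0919,0.0919,0.0919,0.0919]'

```text
clock: 11.45
position: [0.4335, -0.0088, 0.3002]
tcp_rot: [179.9, 0.0, 103.9]
wrist_force: [0.9, 0.2, 0.7]
gripper_width: 0.092
gripper_force: 0.0
```

Run:
```python
from h import *
d=bot.get_image("top"); t=d
d=bot.get_image("wrist"); 
cv2.imwrite("pics/w5.png",np.hstack([cv2.resize(d["image"][150:480],(400,206)),cv2.resize(t["image"][80:280,240:480],(400,333))[:206]])[:,:,::-1])
cv2.imwrite("pics/w5.png",np.vstack([cv2.resize(d["image"],(480,360)),cv2.resize(t["image"][80:240,240:480],(480,240),interpolation=cv2.INTER_CUBIC)[:240]])[:,:,::-1])
print([(r["p"],r["point"]) for r in bot.pinpoint("wrist","gold_cup")])
for c in("scene","top"): print(c,[(r["p"],r["point"]) for r in bot.pinpoint(c,"frame")])
goR(([.434,-.009,.30],E(180,0,104)))
o=outl("wrist","gold_cup",[.434,-.009],.11)
for y in(5,15,25):print(fit(gold,[o],[.434,-.009,y],[.004,.004,5]))
```

```text
[(0.89, [0.4324, -0.0104, -0.0054])]
scene [(0.61, [0.6519, -0.0427, 0.0023])]
top [(0.61, [0.6466, -0.0388, 0.0036])]
[ 0.436  -0.0095  0.3016] [1.7985e+02 4.0000e-02 1.0397e+02] [-0.1  0.4  0.4] 0.09167774203238876
T [0.0009, -0.0018, 0.0016] W [0.15, 0.04, -0.03]
(array([ 4.33011245e-01, -9.82608430e-03,  1.34244826e+01]), np.float64(0.045637583892617406))
(array([ 4.32982145e-01, -1.04246547e-02,  1.52450085e+01]), np.float64(0.04486835034927461))
(array([ 4.32983155e-01, -1.04617256e-02,  2.77630985e+01]), np.float64(0.054234571199572534))
```

View pics/w5.png

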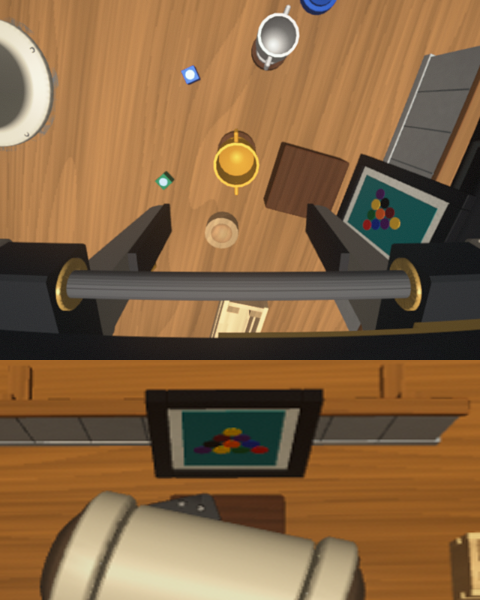

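The frame leans with its picture to the robot, at about (235,435) in the lower crop, behind the plinth. The gold cup's handles lie along tool x, at (236,132) and (236,193), so the grasp yaw is right.

Emit:
move_arm --translation '[[-0.001,-0.001,0.05],[-0.001,-0.001,0.1],[-0.001,-0.001,0.15],[-0.001,-0.001,0.19],[-0.001,-0.001,0.206],[-0.001,-0.001,0.206],[-0.001,-0.001,0.206],[-0.001,-0.001,0.206],[-0.001,-0.001,0.206],[-0.001,-0.001,0.206],[-0.001,-0.001,0.206]]' --twist '[[0,0,0],[0,0,0],[0,0,0],[0,0,0],[0,0,0],[0,0,0],[0,0,0],[0,0,0],[0,0,0],[0,0,0],[0,0,0]]' --jaw '[0.0919,0.0919,0.0919,0.0919,0.0919,0.05,0.05,0.05,0.05,0.05,0.05]' --grip_force 25

```text
clock: 12.9
position: [0.4351, -0.0109, 0.0968]
tcp_rot: [179.8, 0.1, 104.0]
wrist_force: [-4.1, -1.4, 6.1]
gripper_width: 0.0581
gripper_force: 24.9
```

Run:
```python
from h import *
p=bot.sense()["position"]
px,py=.5575,-.0345
goR((p+[0,0,.075],E(180,0,104)),([px,py,p[2]+.075],E(180,0,88.4)),([px,py,p[2]+.054],E(180,0,88.4)))
```

```text
[ 0.4351 -0.0109  0.0968] [1.7981e+02 1.2000e-01 1.0398e+02] [-4.1 -1.4  6.1] 0.05809396464158667
T [-0.0002, 0.0002, -0.075] W [0.19, 0.12, -0.02]
T [-0.0527, 0.1133, -0.0745] W [0.2, 0.09, 15.58]
T [-0.0526, 0.1133, -0.0535] W [0.2, 0.09, 15.58]
```

Emit:
move_arm --translation '[[0,0,-0.02],[0,0,-0.05],[0,0,-0.08],[-0.008,0.018,-0.08],[-0.02,0.043,-0.08],[-0.033,0.071,-0.08],[-0.045,0.097,-0.08],[-0.0525,0.113,-0.08],[-0.0525,0.113,-0.08],[-0.0525,0.113,-0.07],[-0.0525,0.113,-0.06],[-0.0525,0.113,-0.058]]' --twist '[[0,0,0],[0,0,0],[0,0,0],[0,0,2],[0,0,5],[0,0,9],[0,0,13],[0,0,15.6],[0,0,15.6],[0,0,15.6],[0,0,15.6],[0,0,15.6]]' --jaw '[0.05,0.05,0.05,0.05,0.05,0.05,0.05,0.05,0.05,0.05,0.05,0.05]'

```text
clock: 14.1
position: [0.5545, -0.0333, 0.1512]
tcp_rot: [-179.9, -0.1, 88.4]
wrist_force: [-1.6, -0.5, -6.2]
gripper_width: 0.0578
gripper_force: 25.0
```

Run:
```python
from h import *
s=bot.sense(); print(s["position"],s["tcp_rot"],s["wrist_force"],s["clock"])
for c in("scene","top"):
    print(c,[(round(r["p"],2),np.round(r["point"],4)) for r in (bot.get_image(c),bot.pinpoint(c,"gold_cup"))[1]])
    print(c,[(round(r["p"],2),np.round(r["point"],4)) for r in bot.pinpoint(c,"plinth")])
for c in("scene",):
    o=outl(c,"gold_cup",[.557,-.035],.12); print(fit(gold,[o],[.557,-.035,0,.05],[.004,.004,5,.004]))
    o=outl(c,"plinth"); 
    d=bot.get_image("scene"); cv2.imwrite("pics/s6.png",cv2.resize(d["image"][120:340,230:480],None,fx=2.4,fy=2.4)[:,:,::-1])
```

```text
[ 0.55447206 -0.03332333  0.15122705] [-1.79897761e+02 -7.19985129e-02  8.83872274e+01] [-1.62101714 -0.52696934 -6.20637065] 14.1
scene [(0.81, array([ 0.3091, -0.1983, -0.0004])), (0.66, array([ 0.5543, -0.0337,  0.0502]))]
scene [(0.58, array([ 0.5541, -0.033 ,  0.    ]))]
top [(0.6, array([ 0.313 , -0.1965, -0.003 ]))]
top []
(array([ 0.55880976, -0.03024228, -1.87901763,  0.05678945]), np.float64(0.10845811412383655))
```

View pics/s6.png

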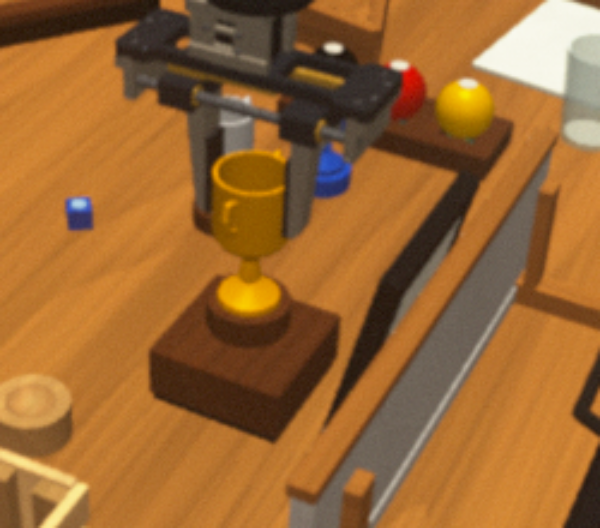

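The cup hangs just above the middle of the plinth, with its base at (250,310) in the crop. I lower it gently.

Emit:
move_arm --translation '[[0,0.002,0.002],[0,0.002,0.003],[0,0.002,0.004],[0,0.002,0.0045],[0,0.002,0.0045]]' --twist '[[0,0,0],[0,0,0],[0,0,0],[0,0,0],[0,0,0]]' --jaw '[0.05,0.05,0.05,0.05,0.05]'

```text
clock: 15.15
position: [0.5588, -0.0341, 0.1492]
tcp_rot: [179.9, -0.0, 88.4]
wrist_force: [-0.6, 0.0, -6.1]
gripper_width: 0.0576
gripper_force: 25.0
```

Emit:
move_arm --translation '[[0,-0.0015,0.001],[0,-0.0015,0.002],[0,-0.0015,0.003],[0,-0.0015,0.0035],[0,-0.0015,0.0035]]' --twist '[[0,0,0],[0,0,0],[0,0,0],[0,0,0],[0,0,0]]' --jaw '[0.05,0.05,0.05,0.05,0.05]'

```text
clock: 15.65
position: [0.5574, -0.034, 0.147]
tcp_rot: [179.8, 0.0, 88.4]
wrist_force: [-4.5, 1.3, 5.9]
gripper_width: 0.0576
gripper_force: 25.0
```

Emit:
move_arm --translation '[[0,0,-0.0005],[0,0,-0.0005],[0,0,-0.0005],[0,0,-0.0005],[0,0,-0.0005],[0,0,-0.01],[0,0,-0.04],[0,0,-0.08],[0,0,-0.12],[0,0,-0.15]]' --twist '[[0,0,0],[0,0,0],[0,0,0],[0,0,0],[0,0,0],[0,0,0],[0,0,0],[0,0,0],[0,0,0],[0,0,0]]' --jaw '[0.06,0.068,0.076,0.085,0.0919,0.0919,0.0919,0.0919,0.0919,0.0919]'

```text
clock: 16.65
position: [0.5575, -0.0342, 0.2997]
tcp_rot: [179.6, 0.1, 88.4]
wrist_force: [0.5, -0.1, -0.5]
gripper_width: 0.0921
gripper_force: 0.0
```

Run:
```python
from h import *
goR(([.443,.154,.28],E(180,0,85)))
```

```text
[ 0.5575 -0.0342  0.2997] [1.7962e+02 5.0000e-02 8.8370e+01] [ 0.5 -0.1 -0.5] 0.09205252210328459
T [0.1849, -0.12, 0.0188] W [0.38, 0.04, 3.37]
```

Emit:
move_arm --translation '[[0.185,-0.12,0.019],[0.185,-0.12,0.019],[0.185,-0.12,0.019],[0.185,-0.12,0.019],[0.185,-0.12,0.019],[0.185,-0.12,0.019],[0.185,-0.12,0.019],[0.185,-0.12,0.019]]' --twist '[[0.4,0,3.4],[0.4,0,3.4],[0.4,0,3.4],[0.4,0,3.4],[0.4,0,3.4],[0.4,0,3.4],[0.4,0,3.4],[0.4,0,3.4]]' --jaw '[0.0919,0.0919,0.0919,0.0919,0.0919,0.0919,0.0919,0.0919]'

```text
clock: 17.45
position: [0.4431, 0.1534, 0.277]
tcp_rot: [-179.8, 0.0, 84.9]
wrist_force: [-0.3, -0.1, 0.5]
gripper_width: 0.092
gripper_force: 0.0
```

Run:
```python
from h import *
d=bot.get_image("wrist"); cv2.imwrite("pics/w7.png",d["image"][:,:,::-1])
print([(r["p"],np.round(r["point"],4)) for r in bot.pinpoint("wrist","silver_cup")])
o=outl("wrist","silver_cup",[.443,.154],.09)
for y in(-10,0):print(fit(silver,[o],[.443,.154,y],[.004,.004,5]))
goR()
d=bot.get_image("top")
for n in("gold_cup","plinth","frame"):print(n,[(round(r["p"],2),np.round(r["point"],4)) for r in bot.pinpoint("top",n)])
o=outl("top","gold_cup",[.557,-.035],.12); 
for y in(-10,5): print(fit(gold,[o],[.557,-.035,y,.05],[.004,.004,5,.0]))
print(fit(lambda p:[box(*p,.11,.11,0,.05)],[outl("top","plinth")],[.555,-.036,0],[.005,.005,3]))
```

```text
[(0.62, array([ 0.4914,  0.2529, -0.0027]))]
(array([ 0.44532544,  0.15400233, -6.32892256]), np.float64(0.04064771976206216))
(array([ 0.44523615,  0.15399605, -2.69591282]), np.float64(0.0435787388577088))
[0.4428 0.1535 0.2766] [-1.7976e+02  1.0000e-02  8.4870e+01] [-0.7  0.6  0.1] 0.09228046877672377
gold_cup [(0.77, array([ 0.5591, -0.0305,  0.0501])), (0.66, array([ 0.6476, -0.036 ,  0.003 ])), (0.58, array([ 0.3109, -0.1977, -0.0007]))]
plinth [(0.84, array([ 0.5553, -0.0363, -0.0036]))]
frame [(0.8, array([ 0.6493, -0.0357,  0.0032]))]
(array([ 0.55815212, -0.03184708, -2.29117422,  0.05      ]), np.float64(0.0723461798512508))
(array([ 0.55825579, -0.03207675, -0.75589826,  0.05      ]), np.float64(0.07167004732927651))
(array([ 0.55806468, -0.03483875, -1.04715358]), np.float64(0.4412353445810695))
```

View pics/w7.png

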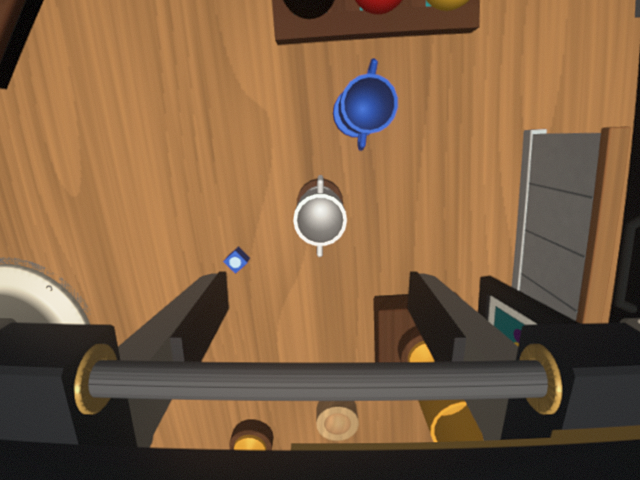

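The silver cup sits centred between the fingers, with its handles vertical in the image at (320,182) and (320,252). Descend and grip.

Emit:
move_arm --translation '[[0,0.002,0.05],[0,0.002,0.1],[0,0.002,0.15],[0,0.002,0.185],[0,0.002,0.201],[0,0.002,0.201],[0,0.002,0.201],[0,0.002,0.201],[0,0.002,0.201],[0,0.002,0.201],[0,0.002,0.201]]' --twist '[[0,0,0],[0,0,0],[0,0,0],[0,0,0],[0,0,0],[0,0,0],[0,0,0],[0,0,0],[0,0,0],[0,0,0],[0,0,0]]' --jaw '[0.0919,0.0919,0.0919,0.0919,0.0919,0.04,0.04,0.04,0.04,0.04,0.04]' --grip_force 20

```text
clock: 19.15
position: [0.4442, 0.1543, 0.0764]
tcp_rot: [-179.9, -0.0, 85.0]
wrist_force: [-0.1, 0.0, 2.3]
gripper_width: 0.0497
gripper_force: 20.0
```

Run:
```python
from h import *
p=bot.sense()["position"]; a=np.radians(-1.5); C=np.array([.557,-.0347])
s=C+.096*np.array([-np.sin(a),np.cos(a)]); b=C-.099*np.array([-np.sin(a),np.cos(a)]); print(s,b)
goR(([*s,p[2]+.03],E(180,0,88.4)))
```

```text
[0.55951299 0.0612671 ] [ 0.55440848 -0.13366608]
[0.4442 0.1543 0.0764] [-1.7987e+02 -2.0000e-02  8.4970e+01] [-0.1  0.   2.3] 0.04972587595550444
T [-0.0825, 0.1229, -0.0303] W [-0.13, -0.02, -3.43]
```

Emit:
move_arm --translation '[[0,0,-0.02],[0,0,-0.04],[-0.012,0.018,-0.04],[-0.03,0.045,-0.04],[-0.05,0.075,-0.04],[-0.068,0.102,-0.04],[-0.08,0.12,-0.04],[-0.0825,0.123,-0.04],[-0.0825,0.123,-0.03],[-0.0825,0.123,-0.015],[-0.0825,0.123,-0.006],[-0.0825,0.123,-0.004]]' --twist '[[0,0,0],[0,0,0],[0,0,0],[0,0,-1],[0,0,-2],[0,0,-3],[0,0,-3.4],[0,0,-3.4],[0,0,-3.4],[0,0,-3.4],[0,0,-3.4],[0,0,-3.4]]' --jaw '[0.04,0.04,0.04,0.04,0.04,0.04,0.04,0.04,0.04,0.04,0.04,0.04]'

```text
clock: 20.35
position: [0.5564, 0.0621, 0.0767]
tcp_rot: [-179.5, -0.0, 88.4]
wrist_force: [0.0, 0.6, -3.7]
gripper_width: 0.0501
gripper_force: 20.0
```

Run:
```python
from h import *
goR(([.5595,.0613,.0768],E(180,0,88.4)))
```

```text
[0.5564 0.0621 0.0767] [-1.795e+02 -4.000e-02  8.842e+01] [ 0.   0.6 -3.7] 0.050112335596426694
T [-0.0007, 0.0031, -0.0002] W [-0.5, -0.04, 0.02]
```

Emit:
move_arm --translation '[[-0.001,0.001,-0.001],[-0.001,0.001,-0.001],[-0.001,0.001,0]]' --twist '[[-0.5,0,0],[-0.5,0,0],[-0.5,0,0]]' --jaw '[0.04,0.04,0.04]'

```text
clock: 20.65
position: [0.5603, 0.0602, 0.0799]
tcp_rot: [179.6, -0.0, 88.4]
wrist_force: [0.1, 0.3, -2.4]
gripper_width: 0.0497
gripper_force: 20.0
```

Emit:
move_arm --translation '[[0.0005,-0.0005,0.0015],[0.0005,-0.0005,0.003],[0.0005,-0.0005,0.004],[0.0005,-0.0005,0.0045],[0.0005,-0.0005,0.0045]]' --twist '[[0.4,0,0],[0.4,0,0],[0.4,0,0],[0.4,0,0],[0.4,0,0]]' --jaw '[0.04,0.04,0.04,0.04,0.04]'

```text
clock: 21.15
position: [0.5598, 0.0607, 0.0764]
tcp_rot: [-179.9, -0.0, 88.4]
wrist_force: [-3.6, 0.8, 7.4]
gripper_width: 0.0494
gripper_force: 20.0
```

Contact made, so release and lift. The stand is next.

Emit:
move_arm --translation '[[0,0,-0.001],[0,0,-0.001],[0,0,-0.001],[0,0,-0.001],[0,0,-0.001],[0,0,-0.01],[0,0,-0.04],[0,0,-0.09],[0,0,-0.14],[0,0,-0.18],[0,0,-0.2]]' --twist '[[0,0,0],[0,0,0],[0,0,0],[0,0,0],[0,0,0],[0,0,0],[0,0,0],[0,0,0],[0,0,0],[0,0,0],[0,0,0]]' --jaw '[0.052,0.06,0.07,0.08,0.0919,0.0919,0.0919,0.0919,0.0919,0.0919,0.0919]'

```text
clock: 22.25
position: [0.5614, 0.0605, 0.2804]
tcp_rot: [179.7, 0.0, 88.4]
wrist_force: [0.6, 0.3, -0.4]
gripper_width: 0.0919
gripper_force: 0.0
```

Run:
```python
from h import *
goR(([.444,-.16,.24],E(180,0,70)))
```

```text
[0.5614 0.0605 0.2804] [1.7968e+02 2.0000e-02 8.8370e+01] [ 0.6  0.3 -0.4] 0.09186785574014111
T [-0.2238, -0.1113, 0.0399] W [0.32, -0.03, 18.37]
```

Emit:
move_arm --translation '[[-0.224,-0.111,0.04],[-0.224,-0.111,0.04],[-0.224,-0.111,0.04],[-0.224,-0.111,0.04],[-0.224,-0.111,0.04],[-0.224,-0.111,0.04],[-0.224,-0.111,0.04],[-0.224,-0.111,0.04]]' --twist '[[0,0,38.4],[0,0,38.4],[0,0,38.4],[0,0,38.4],[0,0,38.4],[0,0,38.4],[0,0,38.4],[0,0,38.4]]' --jaw '[0.0919,0.0919,0.0919,0.0919,0.0919,0.0919,0.0919,0.0919]'

```text
clock: 23.05
position: [0.443, -0.1593, 0.2354]
tcp_rot: [-179.9, 0.0, 50.0]
wrist_force: [0.2, 0.4, 0.1]
gripper_width: 0.0917
gripper_force: 0.0
```

```bash
cat >> h.py <<'E'
def show(c,n):
    d=bot.get_image(c); print(c,n,[(round(r["p"],2),np.round(r["point"],4).tolist()) for r in bot.pinpoint(c,n)])
def disc(p): return [[[p[0]+.03*np.cos(t),p[1]+.03*np.sin(t),z] for t in np.linspace(0,6.3,30) for z in(0,.03)]]
E
python3 - <<'E'
from h import *
show("wrist","ball_stand"); show("scene","ball_stand"); show("scene","silver_cup"); show("scene","gold_cup")
for c in("wrist","scene"): print(fit(disc,[outl(c,"ball_stand",[.44,-.16],.02)],[.443,-.16],[.005,.005]))
goR(([.444,-.16,.0025],E(180,0,50)))
E
```

```text
wrist ball_stand [(0.67, [0.4422, -0.1574, 0.0009])]
scene ball_stand [(0.61, [0.4413, -0.1581, 0.0046]), (0.17, [0.5938, 0.3733, 0.0484])]
scene silver_cup [(0.81, [0.5552, 0.0615, 0.0012]), (0.68, [0.4986, 0.2546, -0.0038])]
scene gold_cup [(0.71, [0.5564, -0.0336, 0.0499]), (0.55, [0.3113, -0.2, 0.0026])]
(array([ 0.44194409, -0.15926331]), np.float64(0.04123328380386326))
(array([ 0.44434913, -0.15991083]), np.float64(0.04967197750702901))
[ 0.4423 -0.16    0.2347] [-1.7988e+02  7.0000e-02  4.9980e+01] [-0.6  0.4 -0.8] 0.09169109534368701
T [0.0014, 0.0018, 0.2322] W [-0.12, 0.07, -0.02]
```

Emit:
move_arm --translation '[[0,0,0.05],[0,0,0.1],[0,0,0.15],[0,0,0.195],[0,0,0.22],[0,0,0.23],[0,0,0.23],[0,0,0.23],[0,0,0.23],[0,0,0.23],[0,0,0.23],[0,0,0.23]]' --twist '[[0,0,0],[0,0,0],[0,0,0],[0,0,0],[0,0,0],[0,0,0],[0,0,0],[0,0,0],[0,0,0],[0,0,0],[0,0,0],[0,0,0]]' --jaw '[0.0919,0.0919,0.0919,0.0919,0.0919,0.0919,0.0919,0.05,0.05,0.05,0.05,0.05]' --grip_force 15

```text
clock: 24.85
position: [0.4425, -0.1605, 0.0057]
tcp_rot: [-180.0, 0.1, 50.0]
wrist_force: [-1.0, 1.7, 7.1]
gripper_width: 0.0623
gripper_force: 15.0
```

Run:
```python
from h import *
p=bot.sense()["position"]
goR(([.5544,-.1337,p[2]],E(180,0,75)))
```

```text
[ 0.4425 -0.1605  0.0057] [-1.7998e+02  6.0000e-02  4.9970e+01] [-1.   1.7  7.1] 0.06228274125008628
T [0.0925, 0.0685, -0.0001] W [-0.03, 0.06, -25.03]
```

Emit:
move_arm --translation '[[0,0,-0.01],[0,0,-0.03],[0.01,0.008,-0.03],[0.03,0.022,-0.03],[0.055,0.04,-0.03],[0.075,0.056,-0.03],[0.088,0.066,-0.03],[0.0925,0.0685,-0.03],[0.0925,0.0685,-0.03],[0.0925,0.0685,-0.02],[0.0925,0.0685,-0.01],[0.0925,0.0685,-0.008]]' --twist '[[0,0,0],[0,0,0],[0,0,-3],[0,0,-9],[0,0,-15],[0,0,-20],[0,0,-25],[0,0,-25],[0,0,-25],[0,0,-25],[0,0,-25],[0,0,-25]]' --jaw '[0.05,0.05,0.05,0.05,0.05,0.05,0.05,0.05,0.05,0.05,0.05,0.05]'

```text
clock: 26.05
position: [0.5516, -0.1327, 0.0103]
tcp_rot: [-179.6, -0.0, 74.9]
wrist_force: [-0.3, -0.4, 0.1]
gripper_width: 0.0624
gripper_force: 15.0
```

Run:
```python
from h import *
goR(([.5544,-.1337,.0057],E(180,0,75)))
show("scene","ball_stand")
d=bot.get_image("scene"); cv2.imwrite("pics/s9.png",cv2.resize(d["image"][150:370,200:450],None,fx=2.4,fy=2.4)[:,:,::-1])
```

```text
[ 0.5516 -0.1327  0.0103] [-1.7963e+02 -2.0000e-02  7.4910e+01] [-0.3 -0.4  0.1] 0.06240378605406695
T [-0.0002, 0.003, 0.0046] W [-0.37, -0.02, -0.09]
scene ball_stand [(0.64, [0.5531, -0.1291, 0.0109])]
```

View pics/s9.png

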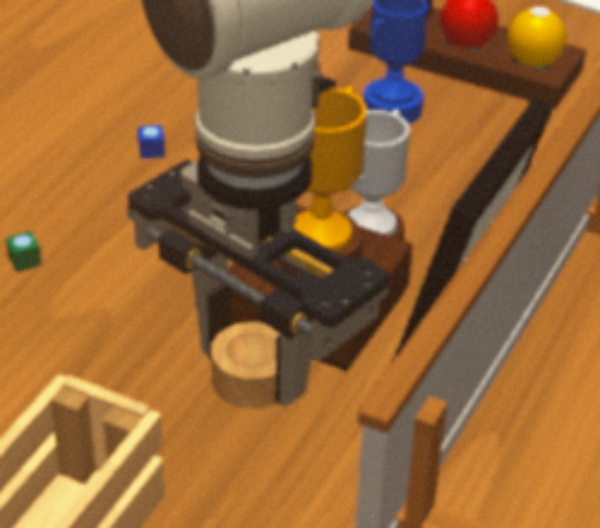

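The stand is held level at (250,360) in the crop, right of the plinth. I lower it.

Emit:
move_arm --translation '[[0,0.001,0.001],[0,0.001,0.003],[0,0.001,0.005],[0,0.001,0.006],[0,0.001,0.007],[0,0.001,0.007]]' --twist '[[0,0,0],[0,0,0],[0,0,0],[0,0,0],[0,0,0],[0,0,0]]' --jaw '[0.05,0.05,0.05,0.05,0.05,0.05]'

```text
clock: 26.8
position: [0.5546, -0.1335, 0.0058]
tcp_rot: [-179.8, 0.0, 75.0]
wrist_force: [-3.5, 0.4, 3.7]
gripper_width: 0.0623
gripper_force: 15.0
```

Emit:
move_arm --translation '[[0,0,0],[0,0,0],[0,0,0],[0,0,0],[0,0,-0.005],[0,0,-0.03],[0,0,-0.08],[0,0,-0.13],[0,0,-0.18],[0,0,-0.22],[0,0,-0.24],[0,0,-0.24]]' --twist '[[0,0,0],[0,0,0],[0,0,0],[0,0,0],[0,0,0],[0,0,0],[0,0,0],[0,0,0],[0,0,0],[0,0,0],[0,0,0],[0,0,0]]' --jaw '[0.066,0.074,0.082,0.0919,0.0919,0.0919,0.0919,0.0919,0.0919,0.0919,0.0919,0.0919]'

```text
clock: 28.0
position: [0.5573, -0.1345, 0.2501]
tcp_rot: [179.7, 0.1, 75.0]
wrist_force: [-0.3, 0.1, -0.0]
gripper_width: 0.0916
gripper_force: 0.0
```

Run:
```python
from h import *
d,m=outl("top","tray"); print(cv2.minAreaRect(onplane(d,np.argwhere(m)[:,::-1].astype(float),.024)[:,:2].astype(np.float32)))
for n in("red_ball","yellow_ball","black_ball"): show("top",n); show("scene",n)
goR(([.455,.376,.2],E(180,0,180)),([.455,.376,.2],E(180,0,0)))
print(bot.sense()["qpos"].round(1))
```

```text
((0.5228710174560547, 0.3700295090675354), (0.08813013136386871, 0.21900837123394012), 88.64739227294922)
top red_ball [(0.63, [0.5207, 0.3719, 0.0458])]
scene red_ball [(0.82, [0.5233, 0.3745, 0.0479])]
top yellow_ball [(0.64, [0.5941, 0.3734, 0.0476])]
scene yellow_ball [(0.72, [0.5966, 0.3734, 0.0492])]
top black_ball [(0.81, [0.4541, 0.3746, 0.0451])]
scene black_ball [(0.53, [0.4541, 0.3803, 0.047])]
[ 0.5552 -0.1336  0.2454] [-1.7986e+02  2.0000e-02  7.4970e+01] [ 0.8 -0.6 -0.2] 0.09208715430881452
T [0.4662, -0.2289, 0.0458] W [-0.12, -0.11, -105.03]
T [0.4662, -0.2289, 0.0458] W [-0.11, 0.11, 74.97]
[-25.6   7.5  89.8  -0.   82.9 -10.6]
```

Emit:
move_arm --translation '[[0.04,-0.02,0],[0.08,-0.04,0],[0.12,-0.06,0],[0.16,-0.08,0],[0.2,-0.1,0],[0.24,-0.12,0],[0.28,-0.14,0.01],[0.32,-0.16,0.02],[0.36,-0.18,0.03],[0.4,-0.2,0.04],[0.44,-0.22,0.045],[0.466,-0.229,0.045]]' --twist '[[0,0,-8.5],[0,0,-17],[0,0,-25.5],[0,0,-34],[0,0,-42.5],[0,0,-51],[0,0,-59.5],[0,0,-68],[0,0,-76.5],[0,0,-85],[0,0,-93.5],[0,0,-102]]' --jaw '[0.0919,0.0919,0.0919,0.0919,0.0919,0.0919,0.0919,0.0919,0.0919,0.0919,0.0919,0.0919]'

```text
clock: 29.9
position: [0.4529, 0.3784, 0.1998]
tcp_rot: [-180.0, -0.2, 177.5]
wrist_force: [-0.5, -0.1, 0.5]
gripper_width: 0.0917
gripper_force: 0.0
```

Run:
```python
from h import *
goR(([.4545,.3765,.2],E(180,0,178.6)))
show("wrist","black_ball")
L=[r for r in bot.outline_of("wrist","black_ball")]; d=bot.get_image("wrist")
for r in L[:2]:
    ys,xs=np.nonzero(r["pixels"]); print(r["p"],len(xs),onplane(d,[[xs.mean(),ys.mean()]],.047))
```

```text
[0.4529 0.3784 0.1998] [-180.     -0.24  177.45] [-0.5 -0.1  0.5] 0.0917346614057791
T [-0.0017, -0.0019, -0.0002] W [-0.0, -0.24, -1.15]
wrist black_ball [(0.83, [0.457, 0.3761, 0.0398])]
0.59 2964 [[0.45505966 0.37429899 0.047     ]]
```

Emit:
move_arm --translation '[[-0.002,-0.003,0.045],[-0.002,-0.003,0.09],[-0.002,-0.003,0.135],[-0.002,-0.003,0.16],[-0.002,-0.003,0.171],[-0.002,-0.003,0.171],[-0.002,-0.003,0.171],[-0.002,-0.003,0.171],[-0.002,-0.003,0.171],[-0.002,-0.003,0.171],[-0.002,-0.003,0.171],[-0.002,-0.003,0.171]]' --twist '[[0,0,-1],[0,0,-1],[0,0,-1],[0,0,-1],[0,0,-1],[0,0,-1],[0,0,-1],[0,0,-1],[0,0,-1],[0,0,-1],[0,0,-1],[0,0,-1]]' --jaw '[0.0919,0.0919,0.0919,0.0919,0.0919,0.0919,0.045,0.045,0.045,0.045,0.045,0.045]' --grip_force 20

```text
clock: 31.3
position: [0.4572, 0.3744, 0.0312]
tcp_rot: [179.8, -0.0, 178.0]
wrist_force: [-0.3, 4.9, 4.4]
gripper_width: 0.0561
gripper_force: 20.0
```

Emit:
move_arm --translation '[[0,0,-0.01],[0,0,-0.03],[0,0,-0.06],[0,0,-0.1],[0,0,-0.14],[0,0,-0.18],[0,0,-0.2],[0,0,-0.2]]' --twist '[[0,0,0],[0,0,0],[0,0,0],[0,0,0],[0,0,0],[0,0,0],[0,0,0],[0,0,0]]' --jaw '[0.045,0.045,0.045,0.045,0.045,0.045,0.045,0.045]'

```text
clock: 32.1
position: [0.4584, 0.3731, 0.2338]
tcp_rot: [179.9, 0.2, 178.0]
wrist_force: [0.3, 0.3, -1.6]
gripper_width: 0.056
gripper_force: 20.0
```

Run:
```python
from h import *
for c in("scene","top"):
    show(c,"black_ball"); show(c,"ball_stand"); print(fit(disc,[outl(c,"ball_stand",[.555,-.134],.02)],[.555,-.134],[.004,.004]))
goR(([.5546,-.1335,.235],E(180,0,75)))
```

```text
scene black_ball [(0.78, [0.4545, 0.3745, 0.2505])]
scene ball_stand [(0.62, [0.553, -0.1329, 0.0009])]
(array([ 0.55821508, -0.13235218]), np.float64(0.0401069518716578))
top black_ball []
top ball_stand [(0.76, [0.5538, -0.1347, 0.0031])]Traceback (most recent call last):
  File "<stdin>", line 3, in <module>
  File "h.py", line 39, in outl
    return d,min(L,key=dist)["pixels"]
             ~~~^^^^^^^^^^^^
ValueError: min() iterable argument is empty
```

Run:
```python
from h import *
goR(([.5545,-.1362,.235],E(180,0,75)))
```

```text
[0.4567 0.3727 0.2296] [-1.8000e+02 -1.6000e-01  1.7797e+02] [ 0.3  0.6 -1.5] 0.05645947920083017
T [-0.1158, -0.5051, -0.0057] W [-0.15, -0.11, 102.97]
```

Emit:
move_arm --translation '[[-0.009,-0.04,-0.015],[-0.018,-0.08,-0.02],[-0.027,-0.12,-0.02],[-0.037,-0.16,-0.02],[-0.046,-0.2,-0.02],[-0.055,-0.24,-0.02],[-0.064,-0.28,-0.02],[-0.073,-0.32,-0.02],[-0.083,-0.36,-0.02],[-0.092,-0.4,-0.02],[-0.1,-0.44,-0.02],[-0.11,-0.48,-0.02]]' --twist '[[0,0,8],[0,0,16],[0,0,24],[0,0,32],[0,0,40],[0,0,48],[0,0,56],[0,0,64],[0,0,72],[0,0,80],[0,0,88],[0,0,96]]' --jaw '[0.045,0.045,0.045,0.045,0.045,0.045,0.045,0.045,0.045,0.045,0.045,0.045]'

```text
clock: 33.9
position: [0.5497, -0.1125, 0.2496]
tcp_rot: [-179.9, 0.0, 81.6]
wrist_force: [-0.2, -0.2, -2.0]
gripper_width: 0.0563
gripper_force: 20.0
```

Run:
```python
from h import *
goR(([.5545,-.1362,.235],E(180,0,75)),([.5545,-.1362,.040],E(180,0,75)))
```

```text
[ 0.5497 -0.1125  0.2496] [-179.88    0.     81.63] [-0.2 -0.2 -2. ] 0.056279024198450725
T [-0.0227, 0.0082, 0.0146] W [-0.12, 0.01, 6.63]
T [-0.0227, 0.0086, 0.2096] W [-0.12, 0.01, 6.63]
```

Emit:
move_arm --translation '[[-0.0227,0.0085,0],[-0.0227,0.0085,0.02],[-0.0227,0.0085,0.06],[-0.0227,0.0085,0.1],[-0.0227,0.0085,0.14],[-0.0227,0.0085,0.17],[-0.0227,0.0085,0.19],[-0.0227,0.0085,0.2],[-0.0227,0.0085,0.206],[-0.0227,0.0085,0.206]]' --twist '[[0,0,6.6],[0,0,6.6],[0,0,6.6],[0,0,6.6],[0,0,6.6],[0,0,6.6],[0,0,6.6],[0,0,6.6],[0,0,6.6],[0,0,6.6]]' --jaw '[0.045,0.045,0.045,0.045,0.045,0.045,0.045,0.045,0.045,0.045]'

```text
clock: 34.9
position: [0.5547, -0.1345, 0.0436]
tcp_rot: [-179.9, 0.0, 75.4]
wrist_force: [0.3, 0.4, -1.0]
gripper_width: 0.0559
gripper_force: 20.0
```

Run:
```python
from h import *
show("scene","black_ball"); show("scene","ball_stand")
goR(([.5545,-.1362,.034],E(180,0,75)))
d=bot.get_image("scene"); cv2.imwrite("pics/s10.png",cv2.resize(d["image"][200:340,200:380],None,fx=3.4,fy=3.4)[:,:,::-1])
```

```text
scene black_ball [(0.76, [0.5566, -0.1258, 0.0588])]
scene ball_stand [(0.73, [0.5547, -0.132, 0.0057])]
[ 0.5555 -0.1349  0.0449] [1.800e+02 4.000e-02 7.537e+01] [ 0.4 -0.4 -1.4] 0.05593069313345874
T [-0.0015, -0.0006, 0.0109] W [0.0, 0.04, 0.37]
```

View pics/s10.png

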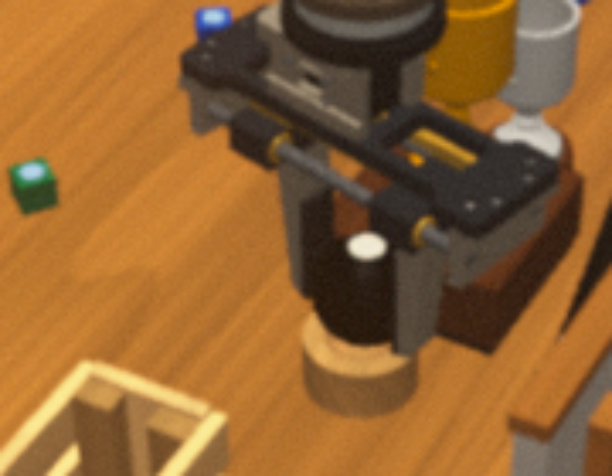

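The ball is at (355,290) in the crop, just above the stand at (360,360) and slightly left in y. I shift it about 4 mm and lower it.

Emit:
move_arm --translation '[[-0.004,0,0.002],[-0.004,0,0.004],[-0.004,0,0.006],[-0.004,0,0.008],[-0.004,0,0.009],[-0.004,0,0.009]]' --twist '[[0,0,0],[0,0,0],[0,0,0],[0,0,0],[0,0,0],[0,0,0]]' --jaw '[0.045,0.045,0.045,0.045,0.045,0.045]'

```text
clock: 35.75
position: [0.5539, -0.1381, 0.036]
tcp_rot: [-179.9, -0.0, 75.4]
wrist_force: [-3.7, 3.3, 9.2]
gripper_width: 0.0561
gripper_force: 20.0
```

Run:
```python
from h import *
show("scene","black_ball"); show("scene","ball_stand")
goR(([.5545,-.1362,.034],E(180,0,75)))
```

```text
scene black_ball [(0.74, [0.5539, -0.1305, 0.0507])]
scene ball_stand [(0.6, [0.554, -0.1306, 0.0018])]
[ 0.5539 -0.1381  0.036 ] [-179.88   -0.     75.38] [-3.2  2.9 10.3] 0.05633881743283022
T [0.002, 0.0001, 0.002] W [-0.12, -0.0, 0.38]
```

Seated, with the ball centre at 0.051 over the stand. Relieve the pressure, open and lift.

Emit:
move_arm --translation '[[0,0,-0.001],[0,0,-0.001],[0,0,-0.001],[0,0,-0.001],[0,0,-0.001],[0,0,-0.001],[0,0,-0.02],[0,0,-0.06],[0,0,-0.11],[0,0,-0.16],[0,0,-0.2],[0,0,-0.22]]' --twist '[[0,0,0],[0,0,0],[0,0,0],[0,0,0],[0,0,0],[0,0,0],[0,0,0],[0,0,0],[0,0,0],[0,0,0],[0,0,0],[0,0,0]]' --jaw '[0.056,0.058,0.062,0.07,0.08,0.0919,0.0919,0.0919,0.0919,0.0919,0.0919,0.0919]'

```text
clock: 37.15
position: [0.5556, -0.1391, 0.2596]
tcp_rot: [179.7, 0.1, 75.4]
wrist_force: [1.1, -0.1, -0.3]
gripper_width: 0.092
gripper_force: 0.0
```

Emit:
move_arm --translation '[[-0.05,-0.02,0],[-0.1,-0.05,0],[-0.15,-0.08,0],[-0.2,-0.12,0],[-0.22,-0.15,0],[-0.22,-0.15,0]]' --twist '[[0,0,0],[0,0,0],[0,0,0],[0,0,0],[0,0,0],[0,0,0]]' --jaw '[0.0919,0.0919,0.0919,0.0919,0.0919,0.0919]'

```text
clock: 37.75
position: [0.3503, -0.315, 0.2549]
tcp_rot: [-179.8, 0.1, 75.2]
wrist_force: [0.6, -0.3, -0.2]
gripper_width: 0.0918
gripper_force: 0.0
```

Run:
```python
from h import *
for c in("top","scene"):
    for n in("plinth","frame","gold_cup","silver_cup","ball_stand","black_ball"): show(c,n)
d=bot.get_image("top"); s=bot.get_image("scene")
cv2.imwrite("pics/f.png",np.vstack([cv2.resize(d["image"][90:260,200:500],(600,340),interpolation=cv2.INTER_CUBIC),cv2.resize(s["image"][130:340,200:530],(409,260))[:, :] if 0 else cv2.copyMakeBorder(cv2.resize(s["image"][130:340,200:530],(409,260)),0,0,0,191,0)])[:,:,::-1])
o,m=outl("top","gold_cup",[.557,-.035],.12); print(fit(gold,[(o,m)],[.557,-.035,-3,.05],[.004,.004,5,.0]))
print(fit(lambda p:[box(*p,.11,.11,0,.05)],[outl("top","plinth")],[.555,-.036,0],[.005,.005,3]))
goR()
```

```text
top plinth [(0.81, [0.555, -0.0363, -0.0005]), (0.24, [0.5561, -0.1332, 0.0492])]
top frame [(0.75, [0.6484, -0.0333, 0.0045])]
top gold_cup [(0.81, [0.3108, -0.1968, -0.0017])]
top silver_cup [(0.77, [0.4957, 0.2507, 0.0009]), (0.69, [0.5604, 0.0586, -0.0])]
top ball_stand [(0.75, [0.5586, 0.0566, -0.0006]), (0.67, [0.5531, -0.1336, 0.0042])]
top black_ball [(0.85, [0.5591, -0.1357, 0.0526])]
scene plinth [(0.56, [0.5549, -0.0306, 0.0005])]
scene frame [(0.76, [0.6507, -0.0406, 0.0017]), (0.63, [0.5555, 0.0634, 0.0007])]
scene gold_cup [(0.91, [0.5566, -0.0339, 0.0471]), (0.72, [0.3084, -0.1987, 0.0018])]
scene silver_cup [(0.96, [0.5556, 0.0618, 0.0027]), (0.85, [0.4974, 0.2531, -0.0027])]
scene ball_stand [(0.83, [0.5559, -0.1326, 0.0035])]
scene black_ball [(0.7, [0.5568, -0.1315, 0.0506])]
(array([ 0.55787774, -0.0318782 , -2.88282244,  0.05      ]), np.float64(0.06675749318801094))
(array([ 0.55812183, -0.03437954, -1.2602335 ]), np.float64(0.45297670405522006))
[ 0.3532 -0.3133  0.2549] [-1.7987e+02  2.0000e-02  7.5370e+01] [0.2 0.4 0.4] 0.09188890238225524
```

View pics/f.png

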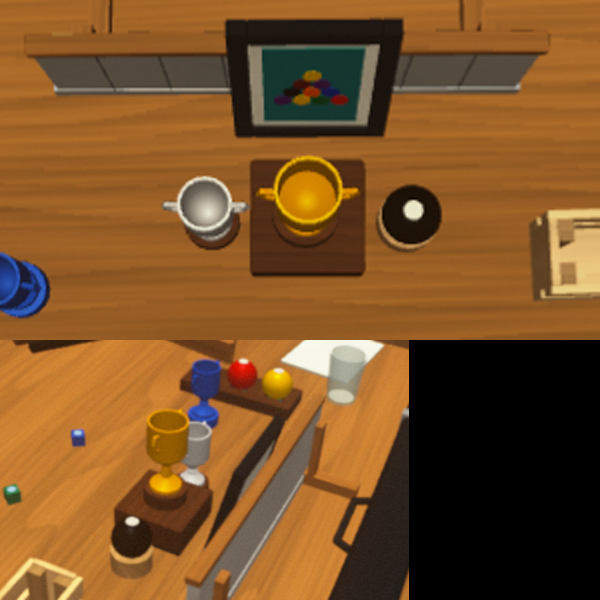

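The layout is complete: frame leaning centred behind the plinth, gold cup in the middle of it, silver cup to the left, and the stand with the black ball to the right. The red and yellow balls are still in the tray and the arm is clear.

```bash
python3 -c "
from rig import bot
print(bot.job_done())"
```

```text
the job is handed in; nothing more can be done
None
```

I laid out the prize table as asked, in the order given, and handed it in at about 38 s on the robot's clock, without knocking over either cup.

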